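Queue the sample bottles by height

ROBOT

A 7-joint arm with a two-finger parallel gripper is mounted at the origin on the work surface. World frame = base frame: x ahead of the robot, y to its left, z up, the work surface at z = 0. Lengths are in mm, angles in rad, forces in N, time in s.
With the tool pointing down it reaches from about 375 to 925 mm from the base axis. Payload 3.1 kg.
Tool frame: the origin (TCP) lies midway between the tips of the shut fingers; the grasp point (between the pads) lies 19 mm behind it; z points along the fingers, y is the direction in which the jaws open and shut (so a half turn about z gives the same grasp; the last joint's range is limited). The gripper opens to 85 mm and grips with 20 to 120 N. Pads are 22 mm wide; open, the fingers measure 114 mm over their backs; the gripper's body (76 mm by 85 mm) begins 54 mm behind the grasp point. The pads swing forward as they close: fully open they stand 13 mm farther back than shut.
Start: joints at [-0.098, 0.383, 0.044, 1.598, -0.018, 1.161, -0.05], TCP at [650.002, 0.022, 231.269] pointing down, gripper open.
Joint ranges: [-2.61, 2.61], [-0.41, 2.15], [-1.48, 1.57], [0, 2.5], [-1.57, 4.71], [0.05, 1.97], [-2.85, 2.85]. Speed limits (rad/s): [2.79, 2.79, 3.14, 3.14, 3.14, 3.14, 3.14].

INTERFACE

Orientations are given as a unit quaternion [w, x, y, z].
In Python, from station import monitor, vision, job gives the robot as it stands.
- The arm moves only by the tool drive_tool, never from a script. Its argument "increments" is a list of rows, each a list of 4 numbers: the shift along the tool's x, y, z in mm, then the turn about the tool's z in rad. In form: [[x, y, z, twist], ...]. A call has exactly 10 rows; each row is the pose to reach, as a shift and turn from the pose measured when the call began, along the tool's axes at that moment; what a row does not reach only later rows make up. A row lasts 1/12 s, in which the tool goes at most 41.7 mm and 7.16 degrees, less where a joint would pass 70% of its speed; a pose out of reach is approached as far as the arm can. A call with a gripper value outside its range is refused whole. "claw" is the gripper command: -1 is fully open, 1 is shut, values between are in proportion, set as the call begins (left out, the last holds). The fingers move at their own pace and stop on an object; the grip force is fixed at half the most. Time passes only in rows, so rows that repeat a pose let the fingers close, or fill a call up. It gives the time, the measured TCP pose, the force and the opening at its end, in the units of the state.
- monitor.observe(): the state, without advancing time (a new reading comes with each control period).
- vision.grab_frame(name): name is "scene" or "side" or "wrist"; returns a dict with "pixels" (384x512x3 uint8, red, green, blue), "depth" (384x512 float32, mm along the optical axis (not along the pixel's ray), 0 where there is no reading), "fovy" (degrees; the focal length in pixels is half the picture's height over the tangent of half this angle, whatever the lens; pixels are square), "cx", "cy" (the principal point, pixels), "D" ([k1, k2, p1, p2, k3] as OpenCV has them; the pictures are not rectified), "view" (4x4, takes a point from world to camera coordinates). Camera axes: x right, y up, looking along -z (the intrinsics and any distortion apply to the point x, -y, -z); pixel columns grow to the right and rows downward; lengths in mm; the calibration is good to about 2 mm. A picture is of the moment at which its call begins.
- job.hand_in(): hands the job in, once; it reports no verdict.
The state is a dict: "time_s": time; "joints": joint angles; "joint_velocities": joint speeds; "tau": joint torques, N m; "tool_pos": TCP position; "ee_rot": TCP orientation; "force": force on the tool from outside, world axes, zero at the start; "wrist_torque": the same for the moment, N m; "gripper_width": finger opening in mm.
Only numpy, scipy, OpenCV 4.12 (cv2) and the standard library are available. Lean on these libraries where they do the work, as an engineer would, in place of code of your own. Each camera call takes 0.05 s, during which the arm holds its last target.

TASK

Line up the four screw-cap sample bottles on the queue tray in order of height, so that the decapper can step down the row: the tallest on the round mark next to the red end block, each shorter one on the next mark, and the shortest on the mark farthest from the red block. Set each bottle down upright and centred on its mark, without dropping it or tipping any over, and leave the glass flask where it stands.

Things in the scene. Friction and masses are not known exactly. Their poses are not given: they have to be found in the camera images.
- bottle_blue_mid (a point): Centre (on the axis, half-way up) of the upright tallest sample bottle: white straight-sided plastic bottle with a paper label and a blue screw cap, 100 mm tall over all. Body 44 mm diameter from the foot up to 77 mm, above that the cap, 39 mm diameter. z axis up the bottle. About 170 g (varies by up to 40 %).
- bottle_yellow_mid (a point): Centre (on the axis, half-way up) of the upright second tallest sample bottle: white straight-sided plastic bottle with a paper label and a yellow screw cap, 86 mm tall over all. Body 44 mm diameter from the foot up to 63 mm, above that the cap, 39 mm diameter. z axis up the bottle. About 140 g (varies by up to 40 %).
- bottle_purple_mid (a point): Centre (on the axis, half-way up) of the upright third tallest sample bottle: white straight-sided plastic bottle with a paper label and a purple screw cap, 72 mm tall over all. Body 44 mm diameter from the foot up to 49 mm, above that the cap, 39 mm diameter. z axis up the bottle. About 120 g (varies by up to 40 %).
- bottle_green_mid (a point): Centre (on the axis, half-way up) of the upright shortest sample bottle: white straight-sided plastic bottle with a paper label and a green screw cap, 58 mm tall over all. Body 44 mm diameter from the foot up to 35 mm, above that the cap, 39 mm diameter. z axis up the bottle. About 100 g (varies by up to 40 %).
- mark_a: First of four round marks in a straight row, counted from the row's +y end: flat, black with a white ring, 58 mm diameter, fixed on the aluminium queue tray. Marks are 75 mm apart. Origin at the centre of its underside, 12 mm above the table; its top, where a bottle stands, is 14 mm above the table. Its y axis runs along the row towards mark_a, x across the tray away from the robot.
- mark_b: Second of four round marks in a straight row, counted from the row's +y end: flat, black with a white ring, 58 mm diameter, fixed on the aluminium queue tray. Marks are 75 mm apart. Origin at the centre of its underside, 12 mm above the table; its top, where a bottle stands, is 14 mm above the table. Its y axis runs along the row towards mark_a, x across the tray away from the robot.
- mark_c: Third of four round marks in a straight row, counted from the row's +y end: flat, black with a white ring, 58 mm diameter, fixed on the aluminium queue tray. Marks are 75 mm apart. Origin at the centre of its underside, 12 mm above the table; its top, where a bottle stands, is 14 mm above the table. Its y axis runs along the row towards mark_a, x across the tray away from the robot.
- mark_d: Fourth of four round marks in a straight row, counted from the row's +y end: flat, black with a white ring, 58 mm diameter, fixed on the aluminium queue tray. Marks are 75 mm apart. Origin at the centre of its underside, 12 mm above the table; its top, where a bottle stands, is 14 mm above the table. Its y axis runs along the row towards mark_a, x across the tray away from the robot.
- end_red: Red end block, 70 x 24 mm, 22 mm high, fixed on the tray beyond either mark_a or mark_d, 69.5 mm from that mark's centre; a like block in grey is at the other end. Origin at the centre of its underside; top 34 mm above the table. The fixed tray (100 x 410 x 12 mm, its long side along the row) has a lip 4 mm high along its far edge.
- flask_mid (a point): Centre (on the axis, half-way up) of a loose stoppered conical flask of amber-brown glass, 98 mm tall, 62 mm diameter at the foot, 26 mm at the neck, with a dark stopper; it stands among the bottles and is not part of the job.
Not all that is in view belongs to the job. What is shaped like the part that bears bottle_yellow_mid but pink is not meant. Leave any orange or pink look-alike of the part that bears bottle_green_mid alone.

How it is judged:
By the outcome, as a careful person would: the job done as asked, in the order asked, and still so for the second after the job is handed in, with the robot touching nothing.
It also fails if it takes over 96 s, if anything falls off the work surface, if the arm or the gripper's body presses on something with over 40 N, if the wrist force passes 120 N, or if a joint passes its speed limit or range.

## Working session

There is one attempt and no reset: what is moved stays moved. The work goes in short steps, Python scripts to look and compute and a tool call to move; the robot and the scene stay as the last step left them, time stands still between calls to the robot, and variables do not carry over. Pictures are saved under pics/ and viewed, and the job is handed in when it is done.

Besides the shell and the picture viewer there is one more tool, called after "Emit:" as a command line: name --pt "numbers of a row" for each row, then --argument value for the rest. drive_tool: Moves the arm, as the interface text tells. Its arguments: {"type":"object","properties":{"increments":{"type":"array","items":{"type":"array","items":{"type":"number"}}},"claw":{"type":"number"}},"required":["increments"]}

```bash
ls; mkdir -p pics; cat > h.py <<'E'
import numpy as np, cv2, sys, pickle
from station import monitor, vision, job
def grab(n,tag):
    f=vision.grab_frame(n); cv2.imwrite(f'pics/{n}_{tag}.png',f['pixels'][:,:,::-1]); pickle.dump(f,open(f'pics/{n}_{tag}.pkl','wb')); return f
def K(f):
    h,w=f['pixels'].shape[:2]; fl=h/2/np.tan(np.radians(f['fovy'])/2)
    return np.array([[fl,0,f['cx']],[0,fl,f['cy']],[0,0,1]])
def rays(f,uv):
    uv=np.asarray(uv,float).reshape(-1,1,2)
    n=cv2.undistortPoints(uv,K(f),np.array(f['D'],float)).reshape(-1,2)
    d=np.c_[n[:,0],-n[:,1],-np.ones(len(n))]
    V=np.array(f['view']); R=V[:3,:3]; o=-R.T@V[:3,3]
    return o,d@R
def onplane(f,uv,z):
    o,d=rays(f,uv); t=(z-o[2])/d[:,2]; return o+d*t[:,None]
def proj(f,P):
    V=np.array(f['view']); c=np.atleast_2d(P)@V[:3,:3].T+V[:3,3]
    c=c*[1,-1,-1]; return cv2.projectPoints(c.reshape(-1,1,3),np.zeros(3),np.zeros(3),K(f),np.array(f['D'],float))[0].reshape(-1,2)
def cloud(f):
    h,w=f['depth'].shape; v,u=np.mgrid[:h,:w]
    o,d=rays(f,np.c_[u.ravel(),v.ravel()]); return (o+d*f['depth'].ravel()[:,None].astype(float)).reshape(h,w,3)
E
python3 - <<'E'
from h import *
print(monitor.observe())
for n in ['scene','side','wrist']:
    f=grab(n,'0'); V=np.array(f['view']); print(n,f['fovy'],f['cx'],f['cy'],f['D'],-V[:3,:3].T@V[:3,3], (f['depth']>0).mean())
E
```

```text
pics
{'time_s': 0.0, 'joints': array([-0.09782728,  0.38383949,  0.04380234,  1.5995749 , -0.01789297,
        1.16119133, -0.04991698]), 'joint_velocities': array([-9.08281958e-04,  1.01239461e-03, -1.34701125e-03,  1.72887188e-04,
       -1.11690438e-03, -6.02755177e-04,  6.17675736e-05]), 'tau': array([-8.41360106e-04, -4.33466363e+01,  1.02427706e+00, -2.49513745e+01,
        1.06121189e-02,  1.12996699e-02, -5.17373280e-06]), 'tool_pos': array([6.49059433e+02, 2.96823889e-02, 2.29883332e+02]), 'ee_rot': array([-0.0008775 ,  0.70706297,  0.70714937, -0.00097346]), 'force': array([-0.85003327, -0.65075523, -1.20467578]), 'wrist_torque': array([ 0.0053186 , -0.04241996,  0.00423187]), 'gripper_width': 85.44884662678615}
scene 54.69181866697461 255.71807249641083 195.72056599044143 [0.00162993 0.         0.         0.         0.        ] [ 894.27769339 -220.1352317   604.75370571] 0.9957173665364584
side 57.766085640258595 253.51229202155568 191.31250680029672 [-0.05242608  0.          0.          0.          0.        ] [ 265.36382497 -598.87376135  493.20086912] 0.9957224527994791
wrist 60.4760854093456 257.828673731525 186.48858885695063 [0.01114056 0.         0.         0.         0.        ] [650.28381227  74.06223991 373.19339438] 0.99603271484375
```

View pics/scene_0.png

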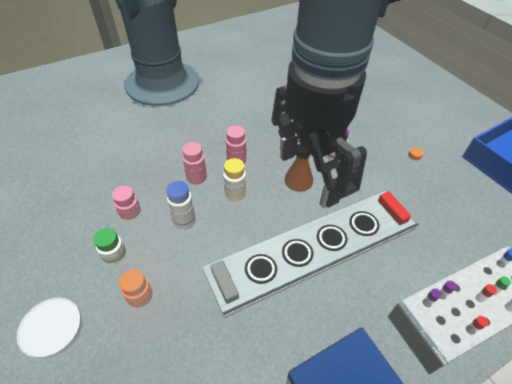

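View pics/side_0.png

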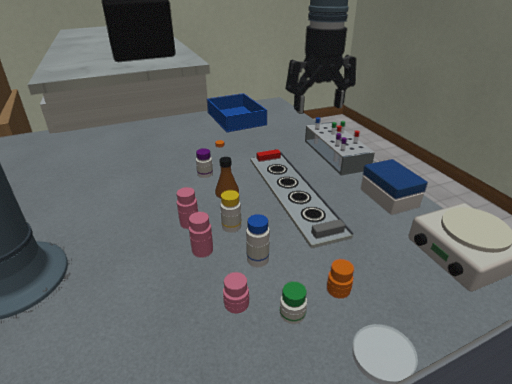

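View pics/wrist_0.png

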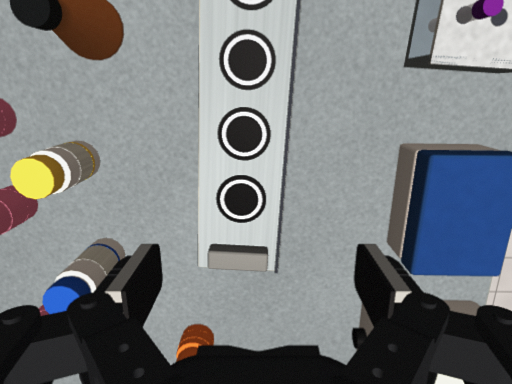

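The scene view shows the tray running diagonally, with the red block at (395,208) and grey at (225,281). The caps are blue (178,190), yellow (234,167) and green (106,239). Purple is behind the gripper in the scene view and at (204,155) in the side view. Next I'll measure them.

```bash
cat > m.py <<'E'
from h import *
H={'blue':(105,125,100),'yellow':(22,34,86),'purple':(133,155,72),'green':(50,75,58)}
def caps(f,names=None,z0=0,show=True):
    hsv=cv2.cvtColor(np.ascontiguousarray(f['pixels']),cv2.COLOR_RGB2HSV); C=cloud(f); out={}
    for k,(a,b,h) in H.items():
        if names and k not in names: continue
        m=((hsv[...,0]>=a)&(hsv[...,0]<=b)&(hsv[...,1]>110)&(hsv[...,2]>50)).astype(np.uint8)
        n,L,S,c=cv2.connectedComponentsWithStats(m)
        for i in range(1,n):
            if S[i,4]<40: continue
            P=C[L==i]; 
            top=P[P[:,2]>np.percentile(P[:,2],95)-4]
            vs,us=np.nonzero((L==i)&(C[...,2]>np.percentile(P[:,2],95)-4))
            uv=np.c_[us,vs].astype(np.float32)
            e=cv2.minEnclosingCircle(onplane(f,uv,top[:,2].mean())[:,:2].astype(np.float32))
            ztop=np.median(top[:,2])
            print(k,'px',c[i].round(),S[i,4],'ztop %.1f'%ztop,'minmaxmid',((top.min(0)+top.max(0))/2).round(1)[:2],'size',np.ptp(top,axis=0).round(1)[:2],'circ',np.round(e[0],1),round(e[1],1),'n',len(top))
E
python3 - <<'E'
from m import *
for n in ['scene','side']:
    f=pickle.load(open(f'pics/{n}_0.pkl','rb')); print(n); caps(f)
    hsv=cv2.cvtColor(f['pixels'],cv2.COLOR_RGB2HSV); C=cloud(f)
    print('table z', np.median(C[300:310,150:200,2]), )
    # marks: dark blobs
    g=cv2.cvtColor(f['pixels'],cv2.COLOR_RGB2GRAY)
    m=(g<45).astype(np.uint8); nn,L,S,c=cv2.connectedComponentsWithStats(m)
    for i in range(1,nn):
        if 100<S[i,4]<900:
            cs,_=cv2.findContours((L==i).astype(np.uint8),cv2.RETR_EXTERNAL,cv2.CHAIN_APPROX_NONE)
            p=onplane(f,cs[0].reshape(-1,2),14); e=cv2.fitEllipse(p[:,:2].astype(np.float32))
            print('dark',c[i].round(1),S[i,4],np.round(e[0],1),np.round(e[1],1), 'z',np.median(C[L==i][:,2]).round(1))
    # flask brown and red
    m=((hsv[...,0]>=4)&(hsv[...,0]<=14)&(hsv[...,1]>130)&(hsv[...,2]<170)&(hsv[...,2]>40)).astype(np.uint8)
    nn,L,S,c=cv2.connectedComponentsWithStats(m)
    for i in range(1,nn):
        if S[i,4]>80: P=C[L==i]; print('brown',c[i].round(),S[i,4],P.min(0).round(),P.max(0).round())
    m=(((hsv[...,0]<=3)|(hsv[...,0]>=177))&(hsv[...,1]>180)).astype(np.uint8)
    nn,L,S,c=cv2.connectedComponentsWithStats(m)
    for i in range(1,nn):
        if S[i,4]>80: P=C[L==i]; print('red',c[i].round(),S[i,4],P.min(0).round(),P.max(0).round())
    m=(((hsv[...,0]>=160)&(hsv[...,0]<=176)|((hsv[...,0]<14)&(hsv[...,2]>170)))&(hsv[...,1]>100)).astype(np.uint8)
    nn,L,S,c=cv2.connectedComponentsWithStats(m)
    for i in range(1,nn):
        if S[i,4]>100: P=C[L==i]; print('pink/or',c[i].round(),S[i,4],P.min(0).round(),P.max(0).round())
E
```

```text
scene
blue px [494. 153.] 2116 ztop 58.6 minmaxmid [745.1 208.9] size [298.4 858. ] circ [642.4 517.7] 104.5 n 240
blue px [177. 189.] 255 ztop 100.1 minmaxmid [ 669.7 -163.9] size [449.2 112.5] circ [ 464.5 -125.9] 18.3 n 253
blue px [509. 255.] 56 ztop 93.6 minmaxmid [835.7 289.5] size [ 9.7 11.5] circ [834.7 288.7] 7.3 n 30
blue px [347. 364.] 3661 ztop 75.0 minmaxmid [ 851.1 -104. ] size [ 86.4 232.2] circ [851.6 -51.3] 73.7 n 3631
yellow px [234. 166.] 245 ztop 85.7 minmaxmid [ 661.4 -103.9] size [465.7 232.5] circ [449.5  -7.2] 19.9 n 235
purple px [451. 285.] 59 ztop 93.8 minmaxmid [828.9 161. ] size [12.7 14.2] circ [828.9 161.1] 6.7 n 59
purple px [436. 293.] 66 ztop 93.7 minmaxmid [826.8 131.7] size [12.2 14.3] circ [827.3 131.8] 7.1 n 66
green px [104. 238.] 332 ztop 58.0 minmaxmid [ 671.6 -253.1] size [445.3  66. ] circ [ 469.3 -268. ] 18.6 n 315
green px [505. 281.] 65 ztop 93.5 minmaxmid [863.8 238.6] size [12.  15.2] circ [864.5 238.4] 7.5 n 64
table z 0.028034953143446728
brown [304. 174.] 238 [486. 117.   8.] [511. 148.  69.]
pink/or [396. 205.] 323 [ 615. -220.   30
[... 1031 characters left out ...]
51 [14.7 62. ] [ 62.4 101.9] z 78.2
dark [420.  239.1] 126 [ 790.2 -216.9] [24.  39.8] z 32.0
dark [454.9 268.8] 160 [ 789.3 -309.6] [24.3 38. ] z 32.2
brown [331. 112.] 241 [ 265. -599. -751.] [2334. 2205.  493.]
brown [398. 140.] 282 [2301. 1091. -749.] [2341. 1753. -660.]
brown [434. 162.] 103 [2302.  887. -749.] [2339. 1099. -661.]
brown [226. 182.] 314 [ 265. -599.    2.] [503. 133. 493.]
brown [482. 188.] 367 [ 265. -599. -748.] [2336.  835.  493.]
brown [339. 284.] 540 [ 265. -599.    0.] [ 583. -238.  493.]
red [268. 155.] 174 [610. 227.  13.] [677. 253.  34.]
pink/or [195. 222.] 1414 [ 265. -599.    1.] [383.  59. 493.]
pink/or [236. 293.] 848 [ 265. -599.   -1.] [ 403. -196.  493.]
```

```bash
cat > fit.py <<'E'
from h import *
from scipy.optimize import least_squares
def objs(f,zr=(8,110),box=(250,600,-350,330)):
    d=f['depth']; C=cloud(f); ok=(d>0)&(C[...,2]>zr[0])&(C[...,2]<zr[1])&(C[...,0]>box[0])&(C[...,0]<box[1])&(C[...,1]>box[2])&(C[...,1]<box[3])
    G=np.zeros((int((box[1]-box[0])/3)+2,int((box[3]-box[2])/3)+2),np.uint8)
    P=C[ok]; col=f['pixels'][ok]
    i=((P[:,0]-box[0])/3).astype(int); j=((P[:,1]-box[2])/3).astype(int); G[i,j]=1
    G=cv2.morphologyEx(G,cv2.MORPH_CLOSE,np.ones((3,3)))
    n,L=cv2.connectedComponents(G)
    lab=L[i,j]; return [(P[lab==k],col[lab==k]) for k in range(1,n) if (lab==k).sum()>60]
def cyl(P,ztop,r=19.5):
    capz=ztop-23
    S=P[(P[:,2]<ztop-3)&(abs(P[:,2]-capz)>3)&(P[:,2]>4)]
    R=np.where(S[:,2]>capz,r,22.)
    x0=P[P[:,2]>ztop-4][:,:2].mean(0)
    s=least_squares(lambda c:np.hypot(*(S[:,:2]-c).T)-R,x0,loss='soft_l1',f_scale=1.5)
    return s.x,np.sqrt(np.median(s.fun**2)),len(S)
def report(f):
    for P,c in objs(f):
        zt=np.percentile(P[:,2],97); x,rms,n=cyl(P,zt); tp=P[P[:,2]>zt-3]
        print('cyl',x.round(1),'rms %.1f n%d'%(rms,n),'topbox',((tp.min(0)+tp.max(0))/2)[:2].round(1),np.ptp(tp,axis=0)[:2].round(1),'ztop %.1f'%zt,'rgb',np.median(c[P[:,2]>zt-12],axis=0))
E
python3 - <<'E'
from fit import *
for n in ['scene','side']:
    f=pickle.load(open(f'pics/{n}_0.pkl','rb')); print(n); report(f)
    # marks
    C=cloud(f); g=cv2.cvtColor(f['pixels'],cv2.COLOR_RGB2GRAY)
    print('table',np.median(C[250:260,60:80,2]))
    m=((g<70)&(abs(C[...,2]-14)<7)&(abs(C[...,0]-645)<60)&(abs(C[...,1]-60)<190)).astype(np.uint8)
    nn,L,S,c=cv2.connectedComponentsWithStats(m)
    for i in range(1,nn):
        if S[i,4]<60: continue
        cs,_=cv2.findContours((L==i).astype(np.uint8),cv2.RETR_EXTERNAL,cv2.CHAIN_APPROX_NONE)
        p=onplane(f,cs[0].reshape(-1,2),14); e=cv2.fitEllipse(p[:,:2].astype(np.float32))
        print('dark',c[i].round(1),S[i,4],np.round(e[0],1),np.round(e[1],1),'z',np.median(C[L==i][:,2]).round(1))
E
```

```text
scene
cyl [360.2  42.3] rms 0.5 n377 topbox [361.2  42.4] [37.1 38.5] ztop 87.0 rgb [239. 167. 189.]
cyl [364.3 -58.1] rms 0.5 n471 topbox [365.9 -58.5] [38.6 37.5] ztop 86.8 rgb [236. 167. 189.]
cyl [ 384.4 -213.1] rms 0.5 n320 topbox [ 385.6 -212.7] [37.7 37.3] ztop 59.2 rgb [240. 167. 191.]
cyl [445.8  -5.4] rms 0.5 n471 topbox [447.   -5.9] [38.4 36.6] ztop 86.8 rgb [242. 235. 108.]
cyl [ 460.2 -126.3] rms 0.4 n645 topbox [ 460.7 -126.3] [39.1 37.3] ztop 101.2 rgb [105. 133. 208.]
cyl [ 465.5 -268.6] rms 0.4 n370 topbox [ 466.4 -268.5] [37.6 37. ] ztop 59.4 rgb [ 86. 189. 107.]
cyl [479.5 132. ] rms 4.7 n699 topbox [481.5 125.4] [29.2 18.3] ztop 98.3 rgb [49. 52. 52.]
cyl [ 567.1 -253.5] rms 0.4 n376 topbox [ 567.6 -253.5] [38.2 37.2] ztop 59.6 rgb [230. 156. 106.]
cyl [590.8  -8.2] rms 46.8 n63 topbox [ 595.8 -117.9] [ 7.8 22.6] ztop 33.5 rgb [159. 165. 161.]
table 0.13603813305888934
dark [364.1 222.7] 190 [643.6 174.8] [30.8 32.2] z 14.4
dark [331.7 236.9] 208 [639.3  99.8] [30.8 32.4] z 14.2
dark [297.5 252. ] 222 [635.2  25.3] [30.5 32.2] z 14.3
dark [262.6 268.8] 172 [633.1
[... 602 characters left out ...]
119.  59.]
cyl [ 458.6 -126.4] rms 0.5 n704 topbox [ 458.1 -127.2] [37.8 38. ] ztop 99.0 rgb [ 29.  73. 145.]
cyl [478.7 134.9] rms 3.8 n434 topbox [478.2 130.8] [28.2 28.1] ztop 96.5 rgb [24. 25. 27.]
cyl [ 566.  -253.3] rms 0.6 n404 topbox [ 565.4 -253.3] [36.8 38.1] ztop 58.1 rgb [175.  92.  22.]
cyl [ 602.9 -110.6] rms 2.7 n78 topbox [ 593.9 -119.4] [11.5 23.3] ztop 31.7 rgb [62. 62. 62.]
table -0.7102601478706561
dark [310.9 187.2] 130 [680.8  72.6] [  4.8 328.7] z 13.5
dark [276.9 168.3] 62 [640.8 172.5] [29.4 34.8] z 12.2
dark [287.3 181.2] 78 [636.9  99.4] [33.3 33.9] z 12.4
dark [299.1 196.3] 90 [631.6  23.3] [30.7 35. ] z 12.4
dark [312.7 213.2] 115 [627.4 -50.3] [31.8 35.1] z 12.8
```

```bash
cat > marks.py <<'E'
from h import *
def rings(f,z=14):
    # white ring / dark disc contours
    g=cv2.cvtColor(np.ascontiguousarray(f['pixels']),cv2.COLOR_RGB2GRAY); C=cloud(f)
    m=((g<80)&(abs(C[...,2]-z)<7)&(abs(C[...,0]-638)<38)&(abs(C[...,1]-60)<165)).astype(np.uint8)
    n,L,S,c=cv2.connectedComponentsWithStats(m)
    for i in range(1,n):
        if S[i,4]<60: continue
        cs,_=cv2.findContours((L==i).astype(np.uint8),cv2.RETR_EXTERNAL,cv2.CHAIN_APPROX_NONE)
        p=onplane(f,cs[0].reshape(-1,2),z)[:,:2].astype(np.float32)
        if len(p)<8: continue
        e=cv2.fitEllipse(p); print('disc',c[i].round(1),np.round(e[0],1),np.round(e[1],1),'z %.1f'%np.median(C[L==i][:,2]))
E
python3 - <<'E'
from marks import *
from fit import report
for n in ['scene','side','wrist']:
    print(n); f=pickle.load(open(f'pics/{n}_0.pkl','rb')); rings(f)
f=pickle.load(open(f'pics/wrist_0.pkl','rb')); C=cloud(f); print(np.median(C[20:50,150:190,2]))
report(f)
E
```

```text
scene
disc [364.  222.7] [643.6 174.7] [32.2 33.8] z 14.4
disc [331.7 236.9] [639.3 100. ] [31.9 34.1] z 14.2
disc [297.3 252. ] [635.  25.] [33.  33.5] z 14.3
disc [260.6 268. ] [630.5 -49.8] [32.4 33.7] z 14.5
side
disc [277.  168.3] [641.6 172.5] [31.1 38.5] z 12.1
disc [287.2 182.4] [634.   93.1] [46.7 51.5] z 12.3
disc [298.8 198.7] [630.7  22.9] [52.9 56.6] z 11.9
disc [299.2 196.3] [631.4  23.2] [31.8 35.7] z 12.4
disc [312.5 216.6] [626.7 -52.2] [53.4 54.8] z 12.0
disc [312.7 213.2] [627.3 -50.4] [31.8 35.9] z 12.8
wrist
disc [251.1   4.6] [642.9 153.4] [13.6 32.7] z 14.6
disc [247.2  58.7] [638.6  99.6] [55.4 56. ] z 14.7
disc [247.   59.6] [638.6  99.6] [37.3 37.6] z 15.2
disc [243.7 132.7] [634.3  24.6] [55.5 56.1] z 14.6
disc [243.8 133.6] [634.4  24.6] [37.2 37.7] z 15.1
disc [241.1 197. ] [630.2 -50.1] [55.6 56.5] z 14.7
disc [240.8 198.9] [630.1 -50.4] [37.3 37.4] z 15.1
disc [279.2 228.3] [675.  -87.2] [ 2.1 38.4] z 16.5
0.5796644007382099
cyl [366.2 -58.7] rms 1.2 n910 topbox [383.9 -62.3] [ 7.8 24.9] ztop 58.3 rgb [102.  50.  59.]
cyl [399.2  37.3] rms 2.5 n279 topbox [381.5  36.9] [ 6.3 19.5] ztop 24.9 rgb [101.  50.  58.]
cyl [ 382.4 -173.7] rms 0.9 n49 topbox [ 387.2 -192.3] [6.9 2.4] ztop 34.0 rgb [112.  55.  65.]
cyl [446.1  -6.4] rms 0.4 n1653 topbox [446.   -6.1] [38.6 37.9] ztop 87.5 rgb [243. 236.  89.]
cyl [ 460.9 -126.6] rms 0.3 n1726 topbox [ 460.9 -122.6] [37.5 32.1] ztop 101.3 rgb [ 44. 103. 214.]
cyl [478.3 132. ] rms 4.4 n3330 topbox [480.2 125.5] [30.4 18.5] ztop 99.3 rgb [25. 26. 26.]
cyl [ 567.9 -253.5] rms 0.6 n608 topbox [ 562.6 -238. ] [21.4  9.7] ztop 52.9 rgb [111.  47.  18.]
cyl [593.7  -5.5] rms 51.8 n573 topbox [ 595.2 -117. ] [ 9.5 23.9] ztop 33.4 rgb [149.5 147.  141. ]
```

Emit:
drive_tool --pt "-21 -32 0 0" --pt "-42 -63 10 0" --pt "-63 -95 20 0" --pt "-84 -126 30 0" --pt "-105 -158 40 0" --pt "-126 -190 50 0" --pt "-126 -190 50 0" --pt "-126 -190 50 0" --pt "-126 -190 50 0" --pt "-126 -190 50 0" --claw -1

```text
time_s: 0.98
tool_pos: [461.1, -125.2, 181.4]
ee_rot: [0.0, 0.706, 0.708, 0.0]
force: [0.9, 0.2, 0.2]
gripper_width: 85.5
```

Emit:
drive_tool --pt "-1 -1 20 0" --pt "-1 -1 40 0" --pt "-1 -1 60 0" --pt "-1 -1 80 0" --pt "-1 -1 100 0" --pt "-1 -1 120 0" --pt "-1 -1 135 0" --pt "-1 -1 145 0" --pt "-1 -1 145 0" --pt "-1 -1 145 0"

```text
time_s: 1.82
tool_pos: [461.1, -125.6, 36.4]
ee_rot: [0.0, 0.706, 0.708, 0.0]
force: [-0.8, 0.2, -0.2]
gripper_width: 85.3
```

```bash
python3 - <<'E'
from h import *
for i in range(3): s=monitor.observe(); print(s['time_s'],s['tool_pos'],s['force'],s['gripper_width'])
E
```

```text
1.8167 [ 461.05793472 -125.57264979   36.37425023] [-0.77210972  0.22210552 -0.2488359 ] 85.31478050657148
1.8167 [ 461.05793472 -125.57264979   36.37425023] [-0.77210972  0.22210552 -0.2488359 ] 85.31478050657148
1.8167 [ 461.05793472 -125.57264979   36.37425023] [-0.77210972  0.22210552 -0.2488359 ] 85.31478050657148
```

Emit:
drive_tool --pt "-0.5 -0.5 0 0" --pt "-0.5 -0.5 0 0" --pt "-0.5 -0.5 0 0" --pt "-0.5 -0.5 0 0" --pt "-0.5 -0.5 0 0" --pt "-0.5 -0.5 0 0" --pt "-0.5 -0.5 0 0" --pt "-0.5 -0.5 0 0" --pt "-0.5 -0.5 0 0" --pt "-0.5 -0.5 0 0" --claw 1

```text
time_s: 2.65
tool_pos: [460.9, -126.3, 37.7]
ee_rot: [0.0, 0.706, 0.708, 0.0]
force: [-2.1, 0.4, 5.8]
gripper_width: 42.6
```

Emit:
drive_tool --pt "0 0 -2 0" --pt "0 0 -6 0" --pt "0 0 -12 0" --pt "0 0 -25 0" --pt "0 0 -40 0" --pt "0 0 -55 0" --pt "0 0 -70 0" --pt "0 0 -85 0" --pt "0 0 -90 0" --pt "0 0 -90 0"

```text
time_s: 3.48
tool_pos: [462.2, -126.6, 129.4]
ee_rot: [0.002, 0.706, 0.708, 0.002]
force: [-0.1, 0.2, -0.7]
gripper_width: 42.8
```

```bash
python3 - <<'E'
from h import *
import fit
for n in ['scene','side']:
    f=grab(n,'1'); print(n)
    hsv=cv2.cvtColor(f['pixels'],cv2.COLOR_RGB2HSV); C=cloud(f)
    # white body of held bottle below fingers
    ok=(f['depth']>0)&(C[...,2]>85)&(C[...,2]<135)&(np.hypot(C[...,0]-460,C[...,1]+126)<32)&(f['pixels'].max(2)>110)
    P=C[ok]; print(len(P),P.min(0).round(1),P.max(0).round(1))
    from scipy.optimize import least_squares
    s=least_squares(lambda c:np.hypot(*(P[:,:2]-c).T)-22,[460,-126],loss='soft_l1'); print(s.x,np.median(abs(s.fun)))
print(monitor.observe()['tool_pos'])
a=cv2.imread('pics/scene_1.png');b=cv2.imread('pics/side_1.png'); cv2.imwrite('pics/both1.png',cv2.resize(np.hstack([a[50:300,80:400],b[50:300,120:440]]),(800,312)))
E
```

```text
scene
327 [ 459.3 -148.8   91.6] [ 490.3 -105.9  135. ]
[ 462.65779956 -126.56725859] 0.47630102920327033
side
2 [ 453.1 -148.4   89.8] [ 460.6 -147.5   90.5]
[ 459.5510698 -126.449998 ] 1.9184653865522705e-13
[ 460.41372482 -126.1935842   127.37826325]
```

View pics/both1.png

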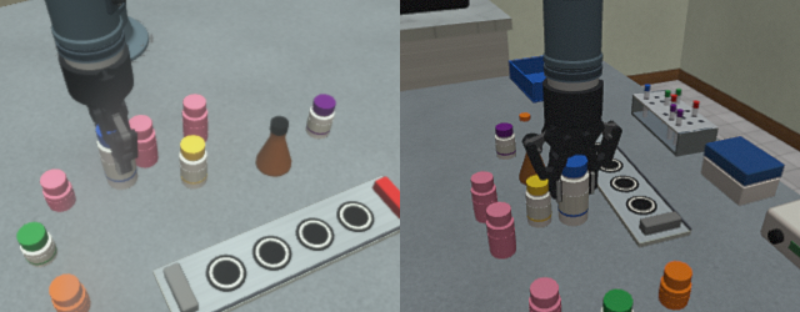

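Emit:
drive_tool --pt "10 6 -4 0" --pt "35 21 -8 0" --pt "65 39 -10 0" --pt "95 57 -10 0" --pt "125 75 -10 0" --pt "160 96 -10 0" --pt "195 117 -10 0" --pt "230 138 -10 0" --pt "260 157 -10 0" --pt "285 172 -10 0"

```text
time_s: 4.42
tool_pos: [631.6, 164.6, 136.1]
ee_rot: [-0.001, 0.705, 0.709, 0.0]
force: [0.5, -0.3, -1.3]
gripper_width: 42.5
```

```bash
python3 - <<'E'
from h import *
s=monitor.observe(); print(s['tool_pos'],s['ee_rot'],s['force'])
E
```

```text
[631.59767659 164.61723353 136.12391394] [-1.04524935e-03  7.04791426e-01  7.09413689e-01  4.13628778e-04] [ 0.48376903 -0.27011976 -1.34734391]
```

Emit:
drive_tool --pt "3 4 0 0" --pt "6 7 4 0" --pt "9 10 8 0" --pt "9 11 12 0" --pt "9 11 16 0" --pt "9 11 20 0" --pt "9 11 24 0" --pt "9 11 28 0" --pt "9 11 28 0" --pt "9 11 28 0"

```text
time_s: 5.25
tool_pos: [642.2, 173.3, 107.8]
ee_rot: [-0.001, 0.705, 0.709, 0.0]
force: [-0.3, -0.5, -2.3]
gripper_width: 42.7
```

```bash
python3 - <<'E'
from h import *
from scipy.optimize import least_squares
print(monitor.observe()['tool_pos'])
for n in ['scene','side']:
    f=grab(n,'2'); print(n)
    C=cloud(f); px=f['pixels'].astype(int)
    ok=(f['depth']>0)&(C[...,2]>60)&(C[...,2]<115)&(np.hypot(C[...,0]-642,C[...,1]-174)<32)&(px.max(2)>100)
    P=C[ok]; print(len(P),P.min(0).round(1),P.max(0).round(1))
    s=least_squares(lambda c:np.hypot(*(P[:,:2]-c).T)-22,[642,174],loss='soft_l1'); print(s.x,np.median(abs(s.fun)))
print(monitor.observe()['tool_pos'])
a=cv2.imread('pics/scene_2.png');b=cv2.imread('pics/side_2.png'); cv2.imwrite('pics/both2.png',cv2.resize(np.hstack([a[50:300,190:510],b[50:300,120:440]]),(800,312)))
E
```

```text
[642.17192783 173.30410603 107.83613274]
scene
385 [614.5 149.2  69.4] [671.7 181.5 114.8]
[642.62346054 173.0323409 ] 0.48009490785894116
side
11 [618.5 150.3  68.5] [647.4 173.3  84.1]
[641.74407755 173.83233552] 0.9094899587662155
[642.68383454 173.76804331 108.43438693]
```

View pics/both2.png

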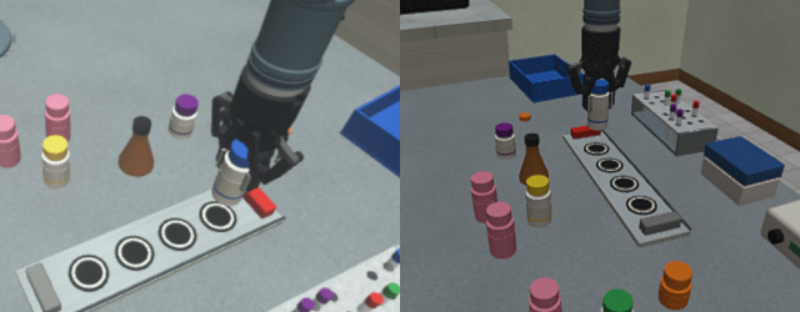

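Emit:
drive_tool --pt "0.5 0.5 5 0" --pt "1 0.5 13 0" --pt "1 0.5 23 0" --pt "1 0.5 33 0" --pt "1 0.5 41 0" --pt "1 0.5 47 0" --pt "1 0.5 51 0" --pt "1 0.5 53 0" --pt "1 0.5 54 0" --pt "1 0.5 54 0"

```text
time_s: 6.18
tool_pos: [643.3, 174.9, 54.5]
ee_rot: [-0.001, 0.705, 0.709, 0.001]
force: [-0.4, -0.4, -1.3]
gripper_width: 42.7
```

Emit:
drive_tool --pt "0 0 0.5 0" --pt "0 0 1 0" --pt "0 0 1.5 0" --pt "0 0 1.5 0" --pt "0 0 1.5 0" --pt "0 0 1.5 0" --pt "0 0 1.5 0" --pt "0 0 1.5 0" --pt "0 0 1.5 0" --pt "0 0 1.5 0"

```text
time_s: 7.02
tool_pos: [643.4, 175.0, 53.0]
ee_rot: [-0.001, 0.705, 0.709, 0.001]
force: [0.0, 0.4, -1.8]
gripper_width: 42.8
```

```bash
cat > placed.py <<'E'
from h import *
from scipy.optimize import least_squares
import sys
def held(f,x,y,z0,z1,r=22):
    C=cloud(f); px=f['pixels'].astype(int)
    w=(px.min(2)>90)
    ok=(f['depth']>0)&(C[...,2]>z0)&(C[...,2]<z1)&(np.hypot(C[...,0]-x,C[...,1]-y)<29)&w
    P=C[ok]
    s=least_squares(lambda c:np.hypot(*(P[:,:2]-c).T)-r,[x,y],loss='soft_l1'); return s.x.round(1),round(float(np.median(abs(s.fun))),2),len(P),np.percentile(P[:,2],[0.5,99]).round(1)
E
python3 - <<'E'
from placed import *
s=monitor.observe();print(s['tool_pos'],s['force'])
f=grab('scene','3'); print(held(f,643,174,10,60)); print(np.percentile(0,0))
E
```

```text
[643.35299683 174.97216087  52.99269092] [ 0.01863663  0.36156584 -1.76437986]
(array([643.8, 174.3]), 0.69, 416, array([10.7, 59.7]))
0.0
```

Emit:
drive_tool --pt "0 0 0.5 0" --pt "0 0 1 0" --pt "0 0 1.5 0" --pt "0 0 1.5 0" --pt "0 0 1.5 0" --pt "0 0 1.5 0" --pt "0 0 1.5 0" --pt "0 0 1.5 0" --pt "0 0 1.5 0" --pt "0 0 1.5 0"

```text
time_s: 7.9
tool_pos: [643.4, 175.0, 51.8]
ee_rot: [-0.001, 0.705, 0.709, 0.001]
force: [-1.4, 0.3, 3.9]
gripper_width: 43.2
```

Emit:
drive_tool --pt "0 0 0 0" --pt "0 0 0 0" --pt "0 0 0 0" --pt "0 0 0 0" --pt "0 0 0 0" --pt "0 0 0 0" --pt "0 0 0 0" --pt "0 0 -3 0" --pt "0 0 -10 0" --pt "0 0 -20 0" --claw -1

```text
time_s: 8.73
tool_pos: [642.6, 174.7, 71.6]
ee_rot: [-0.001, 0.705, 0.709, -0.0]
force: [1.4, 0.5, -0.9]
gripper_width: 85.5
```

Emit:
drive_tool --pt "0 0 -15 0" --pt "0 0 -40 0" --pt "0 0 -70 0" --pt "-20 -20 -90 0" --pt "-50 -50 -90 0" --pt "-80 -80 -90 0" --pt "-110 -110 -90 0" --pt "-140 -140 -90 0" --pt "-160 -165 -90 0" --pt "-180 -190 -90 0"

```text
time_s: 9.57
tool_pos: [452.5, -8.7, 162.8]
ee_rot: [-0.001, 0.706, 0.709, 0.0]
force: [-0.1, 0.1, 0.6]
gripper_width: 85.3
```

```bash
python3 - <<'E'
from fit import *
s=monitor.observe();print(s['tool_pos'],s['force'],s['gripper_width'])
for n in ['scene','side','wrist']:
    f=grab(n,'4'); print(n)
    for P,c in objs(f,zr=(22,125),box=(400,690,-350,330)):
        zt=np.percentile(P[:,2],97)
        if zt>123: continue
        x,rms,k=cyl(P,zt); print(x.round(1),round(rms,1),k,zt.round(1),np.median(c[P[:,2]>zt-12],axis=0))
E
```

```text
[452.49796224  -8.72251646 162.77287229] [-0.1112877   0.08280515  0.56616672] 85.33371644779096
scene
[ 384.3 -213.1] 0.5 129 58.4 [142.  92. 102.]
[445.7  -5.6] 0.5 404 87.1 [232. 224.  99.]
[452.4 248.2] 0.6 283 72.9 [127.  65. 149.]
[ 465.4 -268.5] 0.5 243 59.4 [ 79. 175.  99.]
[477.1 134. ] 3.3 521 98.7 [58. 62. 62.]
[ 566.8 -253.4] 0.4 265 59.5 [219. 144.  98.]
[ 636.  -119.8] 6.4 186 35.9 [147. 151. 146.]
[662.3 247.7] 2.5 111 35.1 [221.  71.  69.]
[643.8 174.9] 0.4 701 114.6 [ 68. 113. 203.]
side
[443.9  -5.6] 0.6 392 85.2 [176.  156.   32.5]
[450.8 247.8] 0.8 135 70.6 [67. 26. 75.]
[ 464.5 -268.2] 0.4 291 58.4 [ 38. 121.  60.]
[479.3 135.6] 3.0 361 96.9 [25. 27. 27.]
[ 566.2 -253. ] 0.6 263 58.1 [177.  93.  22.]
[ 616.9 -116.8] 5.6 105 33.1 [97. 97. 95.]
[628.1 250.6] 1.6 37 32.5 [144.5  26.5  23. ]
[642.2 174.8] 0.9 419 112.4 [ 26.5  70.  131. ]
wrist
[445.7  -6.1] 0.2 664 87.7 [237. 233.  88.]
[479.9 130.1] 1.9 1142 56.6 [66. 36. 18.]
[ 625.2 -121.7] 4.7 469 35.8 [141. 137. 131.]
```

View pics/scene_4.png

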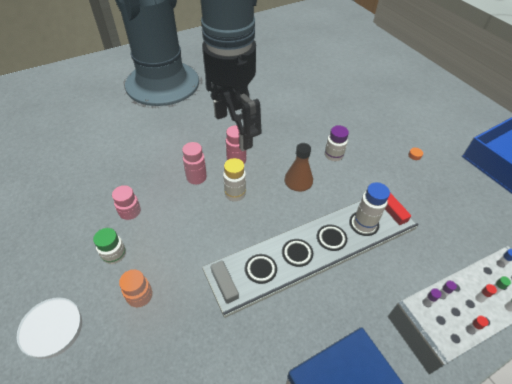

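Emit:
drive_tool --pt "1 -3 0 0" --pt "3 -7 10 0" --pt "3 -7 25 0" --pt "3 -7 40 0" --pt "3 -7 50 0" --pt "3 -7 58 0" --pt "3 -7 60 0" --pt "3 -7 60 0" --pt "3 -7 60 0" --pt "3 -7 60 0"

```text
time_s: 10.55
tool_pos: [446.0, -5.6, 103.1]
ee_rot: [-0.001, 0.706, 0.708, 0.001]
force: [-0.5, 0.3, -0.4]
gripper_width: 85.3
```

Emit:
drive_tool --pt "0 -0.5 10 0" --pt "0 -0.5 25 0" --pt "0 -0.5 40 0" --pt "0 -0.5 55 0" --pt "0 -0.5 67 0" --pt "0 -0.5 75 0" --pt "0 -0.5 79 0" --pt "0 -0.5 80.5 0" --pt "0 -0.5 80.5 0" --pt "0 -0.5 80.5 0"

```text
time_s: 11.38
tool_pos: [446.2, -5.4, 23.1]
ee_rot: [-0.0, 0.706, 0.708, 0.001]
force: [1.1, 0.2, -1.1]
gripper_width: 85.3
```

Emit:
drive_tool --pt "0 0 0 0" --pt "0 0 0 0" --pt "0 0 0 0" --pt "0 0 0 0" --pt "0 0 0 0" --pt "0 0 0 0" --pt "0 0 0 0" --pt "0 0 0 0" --pt "0 0 0 0" --pt "0 0 0 0" --claw 1

```text
time_s: 12.22
tool_pos: [446.0, -5.5, 23.8]
ee_rot: [-0.0, 0.706, 0.708, 0.001]
force: [-1.8, -0.3, 7.0]
gripper_width: 42.9
```

Emit:
drive_tool --pt "0 0 -2 0" --pt "0 0 -6 0" --pt "0 0 -12 0" --pt "0 0 -25 0" --pt "0 0 -40 0" --pt "0 0 -55 0" --pt "0 0 -65 0" --pt "0 0 -70 0" --pt "0 0 -70 0" --pt "0 0 -70 0"

```text
time_s: 13.05
tool_pos: [445.8, -5.6, 93.7]
ee_rot: [-0.0, 0.706, 0.708, 0.001]
force: [-0.3, 0.1, -1.9]
gripper_width: 42.5
```

Emit:
drive_tool --pt "5 9 0 0" --pt "15 27 0 0" --pt "30 55 0 0" --pt "46 84 0 0" --pt "62 114 0 0" --pt "78 144 0 0" --pt "92 169 0 0" --pt "100 184 0 0" --pt "104 191 0 0" --pt "105.5 193 0 0"

```text
time_s: 13.88
tool_pos: [639.3, 101.9, 92.6]
ee_rot: [-0.001, 0.706, 0.708, 0.001]
force: [0.5, -0.2, -1.8]
gripper_width: 42.8
```

Emit:
drive_tool --pt "0 0 0 0" --pt "0 0 0 0" --pt "0 0 0 0" --pt "0 0 0 0" --pt "0 0 0 0" --pt "0 0 0 0" --pt "0 0 0 0" --pt "0 0 0 0" --pt "0 0 0 0" --pt "0 0 0 0"

```text
time_s: 14.72
tool_pos: [639.3, 102.0, 92.7]
ee_rot: [-0.001, 0.706, 0.708, 0.001]
force: [0.2, -0.4, -2.2]
gripper_width: 43.0
```

```bash
python3 - <<'E'
from placed import *
s=monitor.observe();print(s['tool_pos'],s['force'])
f=grab('scene','5'); print(held(f,639,100,50,95))
E
```

```text
[639.26750446 101.95064354  92.69110184] [ 0.16561054 -0.42079329 -2.18499844]
(array([639.8, 101.8]), 0.38, 168, array([68.1, 94.5]))
```

Emit:
drive_tool --pt "-1 -0.5 4 0" --pt "-2 -0.5 12 0" --pt "-2 -0.5 22 0" --pt "-2 -0.5 32 0" --pt "-2 -0.5 40 0" --pt "-2 -0.5 46 0" --pt "-2 -0.5 50 0" --pt "-2 -0.5 52 0" --pt "-2 -0.5 53 0" --pt "-2 -0.5 53 0"

```text
time_s: 15.6
tool_pos: [638.9, 100.1, 39.6]
ee_rot: [-0.001, 0.706, 0.708, 0.001]
force: [0.8, -0.5, -1.4]
gripper_width: 42.6
```

```bash
python3 - <<'E'
from placed import *
s=monitor.observe();print(s['tool_pos'],s['force'])
f=grab('scene','6'); print(held(f,639,100,10,60))
E
```

```text
[638.92191292 100.14896025  39.63051783] [ 0.7842083  -0.53753285 -1.40224141]
(array([639.5,  99.5]), 0.68, 390, array([10.8, 59.3]))
```

Emit:
drive_tool --pt "0 0 0.5 0" --pt "0 0 1 0" --pt "0 0 1.5 0" --pt "0 0 1.5 0" --pt "0 0 1.5 0" --pt "0 0 1.5 0" --pt "0 0 1.5 0" --pt "0 0 1.5 0" --pt "0 0 1.5 0" --pt "0 0 1.5 0"

```text
time_s: 16.48
tool_pos: [639.1, 100.1, 38.5]
ee_rot: [-0.001, 0.706, 0.708, 0.001]
force: [0.3, -0.1, -2.1]
gripper_width: 43.0
```

Emit:
drive_tool --pt "0 0 0.5 0" --pt "0 0 1 0" --pt "0 0 1.2 0" --pt "0 0 1.2 0" --pt "0 0 1.2 0" --pt "0 0 1.2 0" --pt "0 0 1.2 0" --pt "0 0 1.2 0" --pt "0 0 1.2 0" --pt "0 0 1.2 0"

```text
time_s: 17.32
tool_pos: [639.2, 100.2, 37.9]
ee_rot: [-0.001, 0.706, 0.708, 0.001]
force: [-3.6, -0.6, 5.1]
gripper_width: 42.9
```

Emit:
drive_tool --pt "0 0 0 0" --pt "0 0 0 0" --pt "0 0 0 0" --pt "0 0 0 0" --pt "0 0 0 0" --pt "0 0 0 0" --pt "0 0 0 0" --pt "0 0 -3 0" --pt "0 0 -12 0" --pt "0 0 -30 0" --claw -1

```text
time_s: 18.15
tool_pos: [637.1, 99.8, 66.3]
ee_rot: [-0.002, 0.706, 0.708, -0.001]
force: [0.0, -0.6, -0.2]
gripper_width: 85.2
```

Emit:
drive_tool --pt "0 0 -25 0" --pt "0 -10 -55 0" --pt "10 -30 -75 0" --pt "30 -55 -85 0" --pt "55 -85 -85 0" --pt "80 -115 -85 0" --pt "105 -140 -85 0" --pt "125 -162 -85 0" --pt "140 -179 -85 0" --pt "147 -187 -85 0"

```text
time_s: 18.98
tool_pos: [447.1, 249.2, 153.3]
ee_rot: [-0.003, 0.704, 0.71, -0.0]
force: [-0.1, 0.8, -0.6]
gripper_width: 85.3
```

Emit:
drive_tool --pt "0 0 0 0" --pt "0 0 5 0" --pt "0 0 15 0" --pt "0 0 25 0" --pt "0 0 35 0" --pt "0 0 45 0" --pt "0 0 50 0" --pt "0 0 50 0" --pt "0 0 50 0" --pt "0 0 50 0"

```text
time_s: 19.82
tool_pos: [447.2, 249.6, 103.5]
ee_rot: [-0.003, 0.704, 0.71, -0.0]
force: [0.4, -0.6, -0.6]
gripper_width: 85.7
```

```bash
cat > chk.py <<'E'
from fit import *
def chk(tag,names=('scene','side')):
    s=monitor.observe();print(s['tool_pos'].round(1),s['force'].round(1),s['gripper_width'])
    for n in names:
        f=grab(n,tag); print(n)
        for P,c in objs(f,zr=(22,125),box=(400,690,-350,330)):
            zt=np.percentile(P[:,2],97)
            if zt>123 or zt<45: continue
            x,rms,k=cyl(P,zt); print(x.round(1),round(rms,1),k,zt.round(1),np.median(c[P[:,2]>zt-12],axis=0))
E
python3 -c "
from chk import *
chk('7')"
```

```text
[447.2 249.6 103.5] [ 0.4 -0.6 -0.6] 85.65448775259739
scene
[ 384.2 -213.1] 0.5 136 58.6 [144.5  92.5 103.5]
[452.5 248.1] 0.7 279 72.9 [124.  62. 146.]
[ 465.4 -268.3] 0.4 259 59.6 [ 78. 172.  97.]
[476.8 134.2] 3.1 519 98.5 [58. 61. 62.]
[ 566.9 -253.5] 0.4 247 59.5 [216. 142.  96.]
[639.9 100. ] 0.4 553 100.9 [231. 224.  98.]
[643.8 174.9] 0.4 706 114.7 [ 67. 111. 200.]
side
[450.6 248.3] 0.6 198 71.2 [ 85.  26. 101.]
[ 464.5 -268.3] 0.4 297 58.4 [ 38. 118.  59.]
[479.3 135.7] 3.1 361 96.6 [23. 25. 25.]
[ 566. -253.] 0.6 270 58.4 [174.  91.  21.]
[638.2  99.8] 0.7 377 98.5 [168. 149.  31.]
[642.1 174.8] 0.9 336 112.7 [ 27.   69.5 130.5]
```

Emit:
drive_tool --pt "-1 3 0 0" --pt "-1.5 4.5 10 0" --pt "-1.5 4.5 25 0" --pt "-1.5 4.5 42 0" --pt "-1.5 4.5 58 0" --pt "-1.5 4.5 74 0" --pt "-1.5 4.5 86 0" --pt "-1.5 4.5 93 0" --pt "-1.5 4.5 94 0" --pt "-1.5 4.5 94 0"

```text
time_s: 20.75
tool_pos: [451.5, 248.6, 9.6]
ee_rot: [-0.003, 0.704, 0.71, -0.0]
force: [-0.6, 0.2, -0.4]
gripper_width: 85.6
```

Emit:
drive_tool --pt "0 0 0 0" --pt "0 0 0 0" --pt "0 0 0 0" --pt "0 0 0 0" --pt "0 0 0 0" --pt "0 0 0 0" --pt "0 0 0 0" --pt "0 0 0 0" --pt "0 0 0 0" --pt "0 0 0 0" --claw 1

```text
time_s: 21.58
tool_pos: [452.3, 249.2, 10.6]
ee_rot: [-0.002, 0.704, 0.71, 0.001]
force: [-0.1, -0.5, 5.2]
gripper_width: 43.1
```

Emit:
drive_tool --pt "0 0 -2 0" --pt "0 0 -6 0" --pt "0 0 -12 0" --pt "0 0 -25 0" --pt "0 0 -45 0" --pt "0 0 -70 0" --pt "0 0 -95 0" --pt "0 0 -115 0" --pt "0 0 -120 0" --pt "0 0 -120 0"

```text
time_s: 22.42
tool_pos: [453.9, 249.3, 132.5]
ee_rot: [-0.002, 0.704, 0.71, 0.003]
force: [0.5, 0.1, -2.2]
gripper_width: 42.8
```

Emit:
drive_tool --pt "-10 8 0 0" --pt "-35 27 0 0" --pt "-65 51 0 0" --pt "-97 77 0 0" --pt "-130 103 0 0" --pt "-160 127 0 0" --pt "-187 148 0 0" --pt "-208 165 0 0" --pt "-221 175 0 0" --pt "-226 179 0 0"

```text
time_s: 23.25
tool_pos: [635.0, 20.8, 129.1]
ee_rot: [-0.002, 0.706, 0.709, 0.001]
force: [0.0, 0.3, -1.0]
gripper_width: 42.9
```

Emit:
drive_tool --pt "0 0 3 0" --pt "0 0 10 0" --pt "0 0 18 0" --pt "0 0 26 0" --pt "0 0 34 0" --pt "0 0 40 0" --pt "0 0 44 0" --pt "0 0 45 0" --pt "0 0 45 0" --pt "0 0 45 0"

```text
time_s: 24.08
tool_pos: [635.3, 20.9, 84.4]
ee_rot: [-0.002, 0.706, 0.709, 0.001]
force: [-0.5, 0.2, -2.0]
gripper_width: 42.9
```

```bash
python3 - <<'E'
from placed import *
s=monitor.observe();print(s['tool_pos'],s['force'])
f=grab('scene','8'); print(held(f,635,25,60,110))
E
```

```text
[635.27900248  20.93544093  84.38909963] [-0.45729208  0.18419679 -1.9756307 ]
(array([635.8,  19.8]), 0.4, 215, array([ 74.3, 109.8]))
```

Emit:
drive_tool --pt "3 -0.5 4 0" --pt "5 -0.7 12 0" --pt "5 -0.7 22 0" --pt "5 -0.7 32 0" --pt "5 -0.7 42 0" --pt "5 -0.7 49 0" --pt "5 -0.7 54 0" --pt "5 -0.7 57 0" --pt "5 -0.7 58 0" --pt "5 -0.7 58 0"

```text
time_s: 24.97
tool_pos: [634.8, 26.1, 26.4]
ee_rot: [-0.002, 0.706, 0.709, 0.001]
force: [-0.6, -1.3, -1.6]
gripper_width: 42.8
```

```bash
python3 - <<'E'
from placed import *
s=monitor.observe();print(s['tool_pos'],s['force'])
f=grab('scene','9'); print(held(f,635,25,18,60)); print(held(f,635,25,18,50))
E
```

```text
[634.76091875  26.06409855  26.43535708] [-0.57049213 -1.3254748  -1.57307159]
(array([635.3,  24.8]), 0.38, 239, array([18.6, 59.8]))
(array([635.3,  24.8]), 0.33, 169, array([18.5, 49.6]))
```

View pics/scene_9.png

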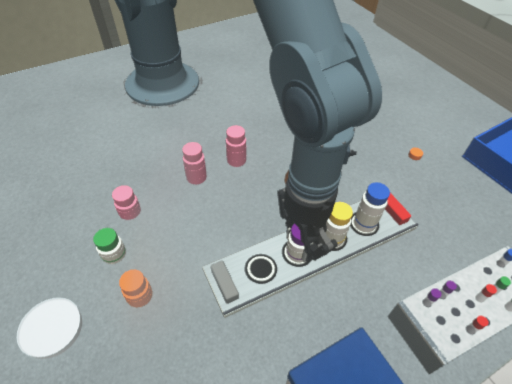

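The scene view shows the purple bottle in the gripper over mark c, near (297,245). Yellow (340,222) and blue (371,205) are standing on b and a. The measured position, (635.3, 24.8), matches the mark at (635, 25). I'll lower it the last bit.

Emit:
drive_tool --pt "0 0 0.5 0" --pt "0 0 1 0" --pt "0 0 1.3 0" --pt "0 0 1.3 0" --pt "0 0 1.3 0" --pt "0 0 1.3 0" --pt "0 0 1.3 0" --pt "0 0 1.3 0" --pt "0 0 1.3 0" --pt "0 0 1.3 0"

```text
time_s: 25.85
tool_pos: [635.1, 26.1, 25.6]
ee_rot: [-0.001, 0.706, 0.709, 0.002]
force: [0.6, -0.3, -2.8]
gripper_width: 42.7
```

Emit:
drive_tool --pt "0 0 0.5 0" --pt "0 0 1 0" --pt "0 0 1.2 0" --pt "0 0 1.2 0" --pt "0 0 1.2 0" --pt "0 0 1.2 0" --pt "0 0 1.2 0" --pt "0 0 1.2 0" --pt "0 0 1.2 0" --pt "0 0 1.2 0"

```text
time_s: 26.68
tool_pos: [635.2, 26.2, 24.7]
ee_rot: [-0.001, 0.706, 0.709, 0.002]
force: [-1.0, 1.1, 4.5]
gripper_width: 43.0
```

Emit:
drive_tool --pt "0 0 0 0" --pt "0 0 0 0" --pt "0 0 0 0" --pt "0 0 0 0" --pt "0 0 0 0" --pt "0 0 0 0" --pt "0 0 0 0" --pt "0 0 -3 0" --pt "0 0 -12 0" --pt "0 0 -30 0" --claw -1

```text
time_s: 27.52
tool_pos: [633.0, 25.9, 53.2]
ee_rot: [-0.003, 0.706, 0.709, -0.0]
force: [-0.6, -1.0, 0.2]
gripper_width: 85.2
```

Emit:
drive_tool --pt "0 0 -30 0" --pt "-5 -3 -65 0" --pt "-25 -14 -85 0" --pt "-55 -31 -90 0" --pt "-90 -50 -90 0" --pt "-125 -70 -90 0" --pt "-160 -90 -90 0" --pt "-195 -110 -90 0" --pt "-230 -130 -90 0" --pt "-260 -150 -90 0"

```text
time_s: 28.35
tool_pos: [483.3, -238.0, 144.1]
ee_rot: [-0.002, 0.706, 0.708, 0.0]
force: [0.7, -0.7, -0.6]
gripper_width: 85.2
```

```bash
python3 -c "
from chk import *
chk('10',('scene','wrist'))"
```

```text
[ 483.3 -238.   144.1] [ 0.7 -0.7 -0.6] 85.24891716238452
scene
[ 384.3 -212.9] 0.6 125 58.2 [141.  88.  99.]
[ 465.3 -268.5] 0.4 266 59.5 [ 77. 172.  97.]
[476.9 134.2] 3.0 515 98.7 [58. 62. 62.]
[ 566.9 -253.4] 0.3 259 59.6 [217. 143.  96.]
[635.9  25.2] 0.4 413 87.0 [128.  67. 149.]
[640. 100.] 0.4 552 101.0 [232. 225.  98.]
[643.8 175. ] 0.4 694 114.7 [ 67. 112. 201.]
wrist
[ 384.4 -213.6] 0.2 377 59.2 [133.  70.  82.]
[ 465.7 -269.2] 0.2 510 59.7 [ 64. 176.  85.]
[ 567.4 -253.9] 0.2 722 59.7 [233. 137.  53.]
```

Emit:
drive_tool --pt "-10 -6 0 0" --pt "-20 -12 0 0" --pt "-28 -16 5 0" --pt "-31 -18 15 0" --pt "-31 -18 30 0" --pt "-31 -18 45 0" --pt "-31 -18 55 0" --pt "-31 -18 60 0" --pt "-31 -18 60 0" --pt "-31 -18 60 0"

```text
time_s: 29.28
tool_pos: [460.8, -274.0, 83.6]
ee_rot: [-0.002, 0.71, 0.704, -0.002]
force: [0.5, 0.2, 0.4]
gripper_width: 85.2
```

Emit:
drive_tool --pt "3 2 0 0" --pt "5.3 4 0 0" --pt "5.3 4 10 0" --pt "5.3 4 25 0" --pt "5.3 4 40 0" --pt "5.3 4 55 0" --pt "5.3 4 67 0" --pt "5.3 4 75 0" --pt "5.3 4 79 0" --pt "5.3 4 79 0"

```text
time_s: 30.12
tool_pos: [463.8, -268.3, 3.6]
ee_rot: [-0.003, 0.71, 0.704, -0.003]
force: [0.5, -0.3, -1.2]
gripper_width: 85.3
```

Emit:
drive_tool --pt "0 1 0 0" --pt "0 1 0 0" --pt "0 1 0 0" --pt "0 1 0 0" --pt "0 1 0 0" --pt "0 1 0 0" --pt "0 1 0 0" --pt "0 1 0 0" --pt "0 1 0 0" --pt "0 1 0 0" --claw 1

```text
time_s: 30.95
tool_pos: [465.8, -268.9, 4.7]
ee_rot: [-0.002, 0.71, 0.704, -0.002]
force: [0.3, -0.3, 6.1]
gripper_width: 42.4
```

Emit:
drive_tool --pt "0 0 -2 0" --pt "0 0 -6 0" --pt "0 0 -12 0" --pt "0 0 -25 0" --pt "0 0 -45 0" --pt "0 0 -65 0" --pt "0 0 -80 0" --pt "0 0 -88 0" --pt "0 0 -90 0" --pt "0 0 -90 0"

```text
time_s: 31.78
tool_pos: [466.4, -268.9, 95.0]
ee_rot: [-0.002, 0.71, 0.704, -0.002]
force: [0.2, 1.0, -1.2]
gripper_width: 42.8
```

Emit:
drive_tool --pt "10 7 0 0" --pt "33 24 0 0" --pt "62 46 0 0" --pt "94 69 0 0" --pt "126 93 0 0" --pt "156 115 0 0" --pt "182 134 0 0" --pt "203 149 0 0" --pt "215 158 0 0" --pt "220 162 0 0"

```text
time_s: 32.62
tool_pos: [630.9, -45.1, 92.6]
ee_rot: [-0.003, 0.708, 0.706, -0.002]
force: [-0.3, 0.6, -0.6]
gripper_width: 42.4
```

Emit:
drive_tool --pt "0 0 3 0" --pt "0 0 10 0" --pt "0 0 18 0" --pt "0 0 25 0" --pt "0 0 29 0" --pt "0 0 30 0" --pt "0 0 30 0" --pt "0 0 30 0" --pt "0 0 30 0" --pt "0 0 30 0"

```text
time_s: 33.45
tool_pos: [631.2, -45.1, 63.2]
ee_rot: [-0.003, 0.708, 0.706, -0.001]
force: [0.6, 0.6, -1.2]
gripper_width: 42.2
```

```bash
python3 - <<'E'
from placed import *
s=monitor.observe();print(s['tool_pos'],s['force'])
f=grab('scene','11'); print(held(f,630,-50,40,90))
E
```

```text
[631.17147347 -45.08322109  63.17040055] [ 0.55121687  0.60493197 -1.23289223]
(array([631.6, -45.4]), 0.44, 160, array([58.4, 89.6]))
```

View pics/scene_11.png

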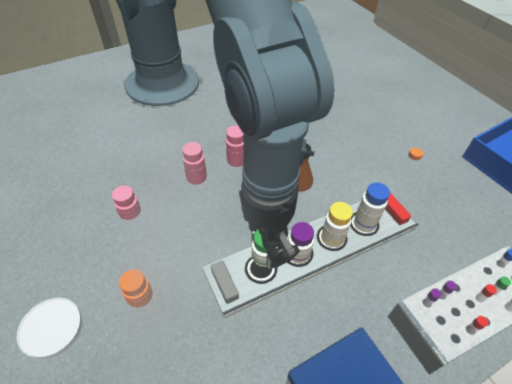

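Emit:
drive_tool --pt "-3 -0.5 0 0" --pt "-4.6 -1 6 0" --pt "-4.6 -1 14 0" --pt "-4.6 -1 22 0" --pt "-4.6 -1 30 0" --pt "-4.6 -1 36 0" --pt "-4.6 -1 40 0" --pt "-4.6 -1 42 0" --pt "-4.6 -1 43 0" --pt "-4.6 -1 43 0"

```text
time_s: 34.33
tool_pos: [629.9, -49.5, 19.9]
ee_rot: [-0.003, 0.708, 0.706, -0.001]
force: [-0.5, -0.4, -1.9]
gripper_width: 42.2
```

```bash
python3 - <<'E'
from placed import *
s=monitor.observe();print(s['tool_pos'],s['force'])
f=grab('scene','12'); print(held(f,630,-50,18,50))
E
```

```text
[629.91634773 -49.46648317  19.93835206] [-0.4517626  -0.41209893 -1.86321528]
(array([630.6, -49.5]), 0.51, 162, array([18.5, 49.9]))
```

Emit:
drive_tool --pt "-0.3 0 0.5 0" --pt "-0.3 0 1 0" --pt "-0.3 0 1.3 0" --pt "-0.3 0 1.3 0" --pt "-0.3 0 1.3 0" --pt "-0.3 0 1.3 0" --pt "-0.3 0 1.3 0" --pt "-0.3 0 1.3 0" --pt "-0.3 0 1.3 0" --pt "-0.3 0 1.3 0"

```text
time_s: 35.22
tool_pos: [630.1, -49.8, 19.0]
ee_rot: [-0.003, 0.708, 0.706, -0.001]
force: [0.1, 0.0, -1.1]
gripper_width: 42.4
```

Emit:
drive_tool --pt "0 0 0.5 0" --pt "0 0 1 0" --pt "0 0 1.2 0" --pt "0 0 1.2 0" --pt "0 0 1.2 0" --pt "0 0 1.2 0" --pt "0 0 1.2 0" --pt "0 0 1.2 0" --pt "0 0 1.2 0" --pt "0 0 1.2 0"

```text
time_s: 36.05
tool_pos: [630.2, -49.8, 18.7]
ee_rot: [-0.003, 0.708, 0.706, -0.001]
force: [-2.7, -0.4, 5.1]
gripper_width: 42.7
```

Emit:
drive_tool --pt "0 0 0 0" --pt "0 0 0 0" --pt "0 0 0 0" --pt "0 0 0 0" --pt "0 0 0 0" --pt "0 0 0 0" --pt "0 0 0 0" --pt "0 0 -3 0" --pt "0 0 -12 0" --pt "0 0 -30 0" --claw -1

```text
time_s: 36.88
tool_pos: [628.2, -49.7, 47.2]
ee_rot: [-0.005, 0.708, 0.706, -0.003]
force: [-0.1, 0.2, -0.4]
gripper_width: 85.4
```

Emit:
drive_tool --pt "0 0 -30 0" --pt "0 0 -65 0" --pt "-10 -5 -100 0" --pt "-20 -15 -130 0" --pt "-40 -30 -150 0" --pt "-60 -45 -150 0" --pt "-75 -60 -150 0" --pt "-80 -65 -150 0" --pt "-80 -65 -150 0" --pt "-80 -65 -150 0"

```text
time_s: 37.72
tool_pos: [564.9, -129.1, 197.9]
ee_rot: [-0.005, 0.708, 0.706, -0.002]
force: [0.0, 0.8, 0.1]
gripper_width: 85.3
```

```bash
python3 -c "
from chk import *
chk('13',('scene','side'))
a=cv2.imread('pics/scene_13.png');b=cv2.imread('pics/side_13.png'); cv2.imwrite('pics/both13.png',cv2.resize(np.hstack([a[50:350,80:480],b[50:350,120:440]]),(800,333)))"
```

```text
[ 564.9 -129.1  197.9] [0.  0.8 0.1] 85.28230709133184
scene
[ 384.2 -213.2] 0.6 130 58.4 [153. 100. 111.]
[476.9 134.2] 3.2 521 98.6 [61. 65. 65.]
[ 566.9 -253.4] 0.4 262 59.5 [222. 148. 101.]
[630.9 -49.8] 0.4 315 73.3 [ 88. 182. 107.]
[635.9  25.2] 0.4 423 87.2 [132.  69. 154.]
[639.9 100. ] 0.4 550 100.9 [236. 229. 102.]
[643.8 174.9] 0.5 707 114.8 [ 70. 116. 207.]
side
[479.5 135.7] 3.0 361 96.5 [24. 27. 27.]
[ 566.1 -253. ] 0.6 260 58.2 [181.  95.  23.]
[629.5 -49.9] 0.7 282 71.0 [ 37. 122.  59.]
[634.2  25.1] 0.7 311 84.7 [ 90.  28. 106.]
[638.2  99.8] 0.8 279 95.4 [100.  79.  26.]
[642.1 174.9] 0.8 304 111.6 [20. 43. 82.]
```

View pics/both13.png

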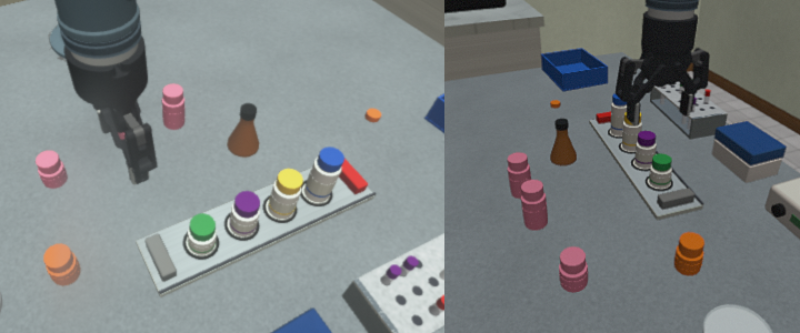

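```bash
python3 -c "
from station import job,monitor
print(job.hand_in()); print(monitor.observe()['time_s'])"
```

```text
the job is handed in; nothing more can be done
None
the job is handed in; nothing more can be done
```

The four bottles now stand on the tray in height order from the red end block: blue on mark_a, yellow on mark_b, purple on mark_c and green on mark_d. I handed the job in at about 38 s of the 96 s allowed, with the gripper open and clear of everything. The hand-in gives no verdict.

- **Placing:** I lowered each bottle until the force reading showed it touching its mark. It read 4 to 5 N upward, with about 5 N the most seen vertically in the readings taken after each move.
- **Centring and height:** In the last scene-camera check, all four bottles were upright and within about 1 mm of their mark centres. Their tops were at the expected heights, about 1 mm high, which matches that camera's offset.
- **Flask and look-alikes:** The flask read the same within 1 mm before and after the moves. The pink and orange look-alikes whose positions I re-measured had not moved. The two tall pink bottles I checked only by eye.
- **Disagreement:** The side camera puts the bottles 1 to 3 mm from its own mark positions. It sees the marks small and reads them about 1.5 mm low, and the scene and wrist cameras agreed with each other, so I trusted those two.

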